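# Close up a row of breakers on a mounting rail

## Task

Five rail modules (four breakers and a lamp) stand side by side on the mounting rail of a small distribution board. With the fingertips push the row gently along the rail, all five as one train, away from the green and yellow earth terminal until it is tight against the black end stop and no gaps are left. Only push: do not squeeze or lift the modules, leave everything else on the table as it is, and finish with the hand clear.

Things in the scene. Friction and masses are not known exactly. Their poses are not given: they have to be found in the camera images.
- breaker_black: white rail-mounted circuit breaker, black toggle; one of the row of five touching modules, in any order. 18 mm along the rail (y), 85 mm across it (x), 100 to 170 g, clawed under the rail with 1.5 mm play, slides with 0.5 to 1.2 N. Origin: centre, at seat level (rail top, 19 mm above table). Flat flanks rise to 38 mm above the origin, a 45 mm wide nose to 53 mm, toggle or lens to 65 mm.
- breaker_blue: white rail-mounted circuit breaker, blue toggle; one of the row of five touching modules, in any order. 18 mm along the rail (y), 85 mm across it (x), 100 to 170 g, clawed under the rail with 1.5 mm play, slides with 0.5 to 1.2 N. Origin: centre, at seat level (rail top, 19 mm above table). Flat flanks rise to 38 mm above the origin, a 45 mm wide nose to 53 mm, toggle or lens to 65 mm.
- breaker_red: white rail-mounted circuit breaker, red toggle; one of the row of five touching modules, in any order. 18 mm along the rail (y), 85 mm across it (x), 100 to 170 g, clawed under the rail with 1.5 mm play, slides with 0.5 to 1.2 N. Origin: centre, at seat level (rail top, 19 mm above table). Flat flanks rise to 38 mm above the origin, a 45 mm wide nose to 53 mm, toggle or lens to 65 mm.
- breaker_yellow: white rail-mounted circuit breaker, yellow toggle; one of the row of five touching modules, in any order. 18 mm along the rail (y), 85 mm across it (x), 100 to 170 g, clawed under the rail with 1.5 mm play, slides with 0.5 to 1.2 N. Origin: centre, at seat level (rail top, 19 mm above table). Flat flanks rise to 38 mm above the origin, a 45 mm wide nose to 53 mm, toggle or lens to 65 mm.
- lamp_module: white rail-mounted lamp module, green lens; one of the row of five touching modules, in any order. 18 mm along the rail (y), 85 mm across it (x), 100 to 170 g, clawed under the rail with 1.5 mm play, slides with 0.5 to 1.2 N. Origin: centre, at seat level (rail top, 19 mm above table). Flat flanks rise to 38 mm above the origin, a 45 mm wide nose to 53 mm, toggle or lens to 65 mm.
- end_stop: the end stop: black plastic bracket with a screw on top, screwed fast to the rail near one of its ends (either end); 10 mm thick along the rail, 56 mm across it, 43 mm tall above its origin, which is on its centre line at seat level (19 mm above the table). y along the rail. Between it and the row the rail is bare for 70 to 145 mm.
- earth_terminal: green and yellow striped earth terminal, screwed fast to the rail near its other end; same size and same origin as the end stop. Between it and the row the rail is bare for 70 to 145 mm.
- back_plate: grey steel back plate, 150 mm (x) by 420 mm (y) and 4 mm thick, lying fixed on the table, with a 35 mm wide, 15 mm high, 400 mm long steel top-hat rail along the middle of it in y (flange tops 19 mm above the table) and a low brass neutral bar (21 mm high) 62 mm to its -x side. Origin: underside centre, on the table; z up.
- spare_breaker: spare circuit breaker with a black toggle, lying on its flank on the table beside the plate, 85 x 65 x 18 mm; origin on its underside. Not part of the row.
- screwdriver: yellow-handled screwdriver, 190 mm long, lying beside the plate; origin on its underside
- magnifier: black hand magnifier, 200 mm long, lying on the table; origin under the lens centre
- mug: dark green mug, 84 mm wide, 92 mm tall; origin underside centre
- tub: translucent plastic food tub, 150 mm wide, 65 mm tall; origin underside centre
- shaker: beige plastic bottle with a red cap, 54 mm wide, 155 mm tall; origin underside centre
- salt_jar: small glass jar with a steel lid, 52 mm wide, 75 mm tall; origin underside centre
Things that resemble listed ones, but are neither listed nor needed, are in the scene too. What is shaped like the breaker_blue but purple is not meant. What is shaped like the lamp_module but pink is not meant.

How it is judged:
By the outcome, as a careful person would: the job done as asked, in the order asked, and still so for the second after the job is handed in, with the robot touching nothing.
It also fails if it takes over 35 s, if anything falls off the work surface, if the arm or the gripper's body presses on something with over 40 N, if the wrist force passes 120 N, or if a joint passes its speed limit or range.

## Robot

A 6-joint arm with a two-finger parallel gripper is mounted at the origin on the work surface. World frame = base frame: x ahead of the robot, y to its left, z up, the work surface at z = 0. Lengths are in mm, angles in rad, forces in N, time in s.
With the tool pointing down it reaches from about 300 to 775 mm from the base axis. Payload 14.6 kg.
Tool frame: the origin (TCP) lies on the centre line of the jaws, within the pads' length; the fingertips stand 8 mm ahead of it and the grasp point (between the pads) lies 11 mm behind it; z points along the fingers, y is the direction in which the jaws open and shut (so a half turn about z gives the same grasp; the last joint's range is limited). The gripper opens to 94 mm and grips with 3 to 60 N. Pads are 16 mm wide; open, the fingers measure 119 mm over their backs; the gripper's body (75 mm by 177 mm) begins 78 mm behind the grasp point.
Start: joints at [-1.296, 0.3, 1.521, -0, 1.321, -0.067], TCP at [184.344, -518.176, 213.446] pointing down, gripper open.
Joint ranges: [-3.03, 3.03], [-0.79, 2.21], [0.23, 2.52], [-1.04, 4.18], [0, 3.07], [-2.55, 2.55]. Speed limits (rad/s): [2.22, 2.22, 2.57, 3.14, 3.14, 3.14].

## Interface

Orientations are given as [roll, pitch, yaw] about the fixed x, y, z axes, in that order (R = Rz(yaw) Ry(pitch) Rx(roll)).
In Python, from cell import read_state, cams, manip gives the robot as it stands.
- The arm moves only by the shell command python3 -m handwheel 'ROWS' [OPENING] [FORCE]. ROWS is JSON, a list of rows, each a list of 4 numbers: the shift along the tool's x, y, z in m, then the turn about the tool's z in degrees. In form: [[dx, dy, dz, turn], ...]. A call has 1 to 5 rows; each row is the pose to reach, as a shift and turn from the pose measured when the call began, along the tool's axes at that moment; what a row does not reach only later rows make up. A row lasts 1/8 s, in which the tool goes at most 62.5 mm and 10.7 degrees, less where a joint would pass 70% of its speed; a pose out of reach is approached as far as the arm can. A call with a gripper value outside its range is refused whole. OPENING is the closure, from 0 (fully open) to 1 (shut), set as the call begins (- or left out, the last holds). The fingers move at their own pace and stop on an object; FORCE is the grip in N (left out, the last holds). Time passes only in rows, so rows that repeat a pose let the fingers close. It gives the time, the measured TCP pose, the force and the opening at its end, in the units of the state.
- read_state(): the state, without advancing time (a new reading comes with each control period).
- cams.camera(name): name is "side" or "top"; returns the picture (384x512x3 uint8, red, green, blue); there is no depth.
- cams.get_calibration(name): a dict with "vertical_fov" (degrees; the focal length in pixels is half the picture's height over the tangent of half this angle, whatever the lens; pixels are square), "cx", "cy" (the principal point, pixels), "dist_coeffs" ([k1, k2, p1, p2, k3] as OpenCV has them; the pictures are not rectified), "R" (3x3) and "t" (3): a world point X has camera coordinates R X + t. Camera axes: x right, y down, z forward; pixel columns grow to the right and rows downward; lengths in mm; the calibration is good to about 2 mm. A picture is of the moment at which its call begins. get_calibration takes no time and is no camera call.
- manip.sign_off(): hands the job in, once; it reports no verdict.
The state is a dict: "clock": time; "joints": joint angles; "qd": joint speeds; "effort": joint torques, N m; "eef_pos": TCP position; "eef_rot": TCP orientation; "wrist_force": force on the tool from outside, world axes, zero at the start; "moment": the same for the moment, N m; "finger_gap": finger opening in mm.
Only numpy, scipy, OpenCV 4.12 (cv2) and the standard library are available. Lean on these libraries where they do the work, as an engineer would, in place of code of your own. Each camera call takes 0.05 s, during which the arm holds its last target. There are 200 camera calls.

## Working session

There is one attempt and no reset: what is moved stays moved. The work goes in short steps, Python scripts to look and compute and a shell command to move; the robot and the scene stay as the last step left them, time stands still between calls to the robot, and variables do not carry over. Pictures are saved under pics/ and viewed, about 8 in all and at most 12, crops included, and the job is handed in when it is done.

```bash
mkdir -p pics; python3 - <<'E'
from cell import read_state,cams
import cv2
for n in("top","side"):
    im=cams.camera(n); cv2.imwrite(f"pics/{n}0.png",im[:,:,::-1]); c=cams.get_calibration(n); print(n,c)
s=read_state(); print(s)
E
```

```text
top {'vertical_fov': 51.647007524299234, 'cx': 257.36709960848714, 'cy': 186.36657031215708, 'dist_coeffs': array([0.00317407, 0.        , 0.        , 0.        , 0.        ]), 'R': array([[-0.00428935, -0.99991114, -0.01262162],
       [-0.9836698 ,  0.00649007, -0.1798655 ],
       [ 0.17993143,  0.011644  , -0.98361024]]), 't': array([   1.4761426 ,  577.21460047, 1003.07922969])}
side {'vertical_fov': 47.45666996325881, 'cx': 261.2550499902547, 'cy': 188.62437314329063, 'dist_coeffs': array([-0.03549466,  0.        ,  0.        ,  0.        ,  0.        ]), 'R': array([[-0.99791888, -0.06187442, -0.01815135],
       [-0.02350517,  0.61118196, -0.79114102],
       [ 0.06004517, -0.78906791, -0.61136438]]), 't': array([ 565.28445498,   43.23401577, 1239.67663045])}
{'clock': 0.1, 'joints': array([-1.29554541e+00,  3.00409187e-01,  1.52152273e+00, -1.10453138e-05,
        1.32069826e+00, -6.66091087e-02]), 'qd': array([-0.00066226, -0.00182629, -0.0008856 , -0.00117653, -0.00070197,
        0.00159474]), 'effort': array([ 4.63634660e-04, -5.32648051e+01, -3.53285801e+01,  7.08997459e-02,
        2.34483078e-02, -6.33535251e-05]), 'eef_pos': array([ 184.30950254, -517.95568352,  212.94496998]), 'eef_rot': array([-3.14055672e+00, -5.83825002e-05,  3.41862736e-01]), 'wrist_force': array([-0.4498172 ,  0.08950946, -0.25770035]), 'moment': array([-0.00528026,  0.01967915, -0.02369879]), 'finger_gap': 94.08265193267916}
```

View pics/top0.png

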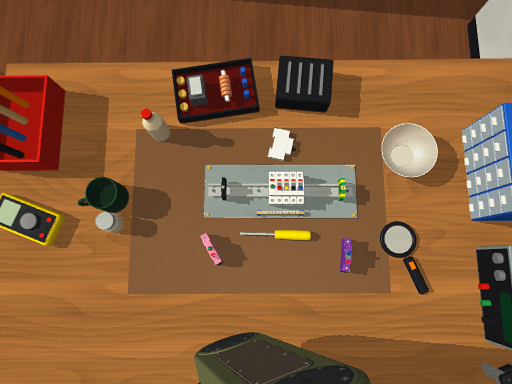

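View pics/side0.png

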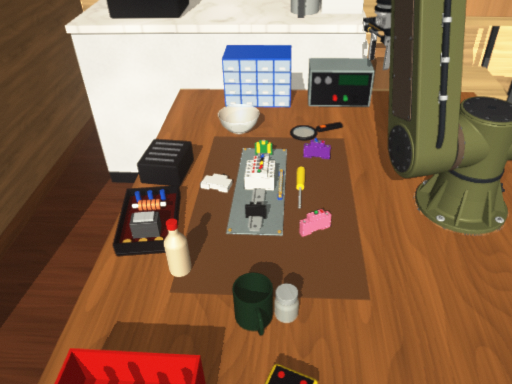

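The top view (right = −y, up = +x) shows the row at columns 268–304, the black end stop at about (223,188) on the +y side and the earth terminal at about (342,189) on the −y side. So the push goes toward +y. The side view agrees. Next I'll measure.

```bash
cat > h.py <<'E'
import numpy as np,cv2
from cell import cams,read_state
def cal(n):
    c=cams.get_calibration(n); f=192/np.tan(np.radians(c["vertical_fov"]/2))
    return np.array([[f,0,c["cx"]],[0,f,c["cy"]],[0,0,1]]),c["dist_coeffs"],np.array(c["R"]),np.array(c["t"])
def ray(n,uv,z):
    K,d,R,t=cal(n); p=cv2.undistortPoints(np.float64([[uv]]),K,d)[0,0]
    o=-R.T@t; v=R.T@np.r_[p,1]; return (o+v*(z-o[2])/v[2]).round(1)
def crop(n,name,x0,y0,x1,y1,k):
    im=cams.camera(n)[y0:y1,x0:x1,::-1]; cv2.imwrite("pics/"+name,cv2.resize(im,None,fx=k,fy=k,interpolation=cv2.INTER_CUBIC))
E
python3 - <<'E'
from h import *
crop("top","t1.png",200,155,360,225,5)
im=cv2.cvtColor(cams.camera("top"),cv2.COLOR_RGB2HSV)
roi=im[155:225,200:360]
def box(m,nm,z):
    n,l,st,c=cv2.connectedComponentsWithStats(m.astype(np.uint8))
    for s in st[1:]:
        if s[4]>25:
            x,y,w,h=s[0]+199.5,s[1]+154.5,s[2],s[3]
            print(nm,x,y,w,h,[ray("top",p,z) for p in((x,y+h/2),(x+w,y+h/2),(x+w/2,y),(x+w/2,y+h))])
H,S,V=roi[...,0],roi[...,1],roi[...,2]
box((V<45),"black",62)
box((S<40)&(V>190),"white",57)
box((H>22)&(H<80)&(S>120),"gy",62)
E
```

```text
black 221.5 177.5 4 22 [array([570.4,  92.8,  62. ]), array([570.3,  82.2,  62. ]), array([599.9,  87.8,  62. ]), array([541. ,  87.2,  62. ])]
white 267.5 154.5 16 5 [array([656.3, -29.3,  57. ]), array([656. , -72.2,  57. ]), array([663.1, -50.8,  57. ]), array([649.2, -50.6,  57. ])]
white 268.5 171.5 35 23 [array([585.2, -31.3,  57. ]), array([ 584.6, -123.9,   57. ]), array([616.1, -78.2,  57. ]), array([554.1, -77.1,  57. ])]
white 241.5 183.5 26 1 [array([583. ,  40.3,  57. ]), array([582.6, -28.6,  57. ]), array([584.1,   5.9,  57. ]), array([581.4,   5.9,  57. ])]
white 207.5 186.5 13 8 [array([566.1, 130.4,  57. ]), array([565.9,  95.9,  57. ]), array([576.8, 113.3,  57. ]), array([555.3, 113. ,  57. ])]
white 246.5 186.5 21 9 [array([564.1,  27.1,  57. ]), array([563.7, -28.4,  57. ]), array([576. ,  -0.7,  57. ]), array([551.9,  -0.6,  57. ])]
white 268.5 195.5 35 8 [array([541. , -30.9,  57. ]), array([ 540.5, -122.8,   57. ]), array([551.4, -77.1,  57. ]), array([530.1, -76.7,  57. ])]
gy 337.5 177.5 8 23 [array([ 567. , -212.1,   62. ]), array([ 566.9, -233. ,   62. ]), array([ 597.8, -223.9,   62. ]), array([ 536.5, -221.3,   62. ])]
```

View pics/t1.png

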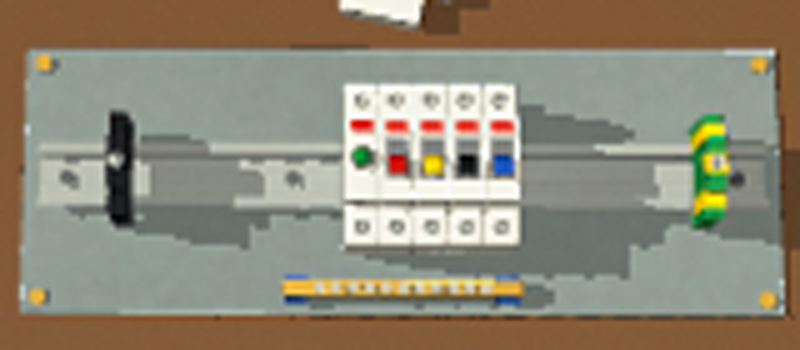

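The row is lamp, red, yellow, black, blue from the stop side. It spans y ≈ −31 to −122. The stop face is at y ≈ 82, the terminal face at y ≈ −213, and the rail centre at x ≈ 569 with about 0.6° yaw. I'll come in with the jaws across the rail, part open, so both fingertips push the blue flank.

```bash
python3 -m handwheel '[[0.048,-0.02,0,-7],[0.096,-0.04,0,-14],[0.144,-0.061,0,-21],[0.192,-0.081,0,-28],[0.24,-0.102,0,-35]]' 0.57 5
python3 - <<'E'
from h import *
from scipy.spatial.transform import Rotation as Ro
s=read_state();R=Ro.from_euler("xyz",s["eef_rot"]).as_matrix()
print(R.T@(np.array([569,-165,205])-s["eef_pos"]),np.degrees(s["eef_rot"]),s["finger_gap"])
E
```

```text
clock: 0.82
eef_pos: [377.3, -340.2, 213.2]
eef_rot: [-3.141, -0.0, 0.957]
wrist_force: [0.2, -0.6, 0.3]
finger_gap: 47.7
[253.66365369  55.71554948   8.28125119] [-1.79970268e+02 -2.46593154e-02  5.48043042e+01] 47.65729051247033
```

```bash
python3 -m handwheel '[[0.051,0.011,0,-7],[0.102,0.022,0,-14],[0.152,0.033,0,-21],[0.203,0.045,0,-28],[0.254,0.056,0.005,-34.6]]'
python3 -m handwheel '[[0,0,0.01,0],[0,0,0.01,0]]'
python3 - <<'E'
from h import *
from scipy.spatial.transform import Rotation as Ro
s=read_state();R=Ro.from_euler("xyz",s["eef_rot"]).as_matrix()
print(R.T@(np.array([569,-165,38])-s["eef_pos"]),np.degrees(s["eef_rot"]),s["finger_gap"])
E
```

```text
clock: 1.45
eef_pos: [570.6, -163.6, 208.4]
eef_rot: [3.141, -0.0, 1.564]
wrist_force: [0.9, -0.8, -0.4]
finger_gap: 40.6
clock: 1.7
eef_pos: [570.0, -163.7, 197.3]
eef_rot: [-3.14, -0.001, 1.564]
wrist_force: [0.0, 0.1, 0.3]
finger_gap: 40.3
[ -1.4710885   -0.6906054  159.31797969] [-1.79900971e+02 -5.10571792e-02  8.95966025e+01] 40.27327954852927
```

```bash
python3 -m handwheel '[[-0.003,-0.001,0.04,0],[-0.003,-0.001,0.08,0],[-0.003,-0.001,0.115,0],[-0.003,-0.001,0.115,0]]'
python3 - <<'E'
from h import *
crop("top","t2.png",200,130,360,250,5)
crop("side","s2.png",200,110,360,250,4)
E
```

```text
clock: 2.2
eef_pos: [567.0, -167.3, 80.8]
eef_rot: [-3.136, -0.002, 1.561]
wrist_force: [-0.1, -0.9, 0.1]
finger_gap: 40.5
```

View pics/t2.png

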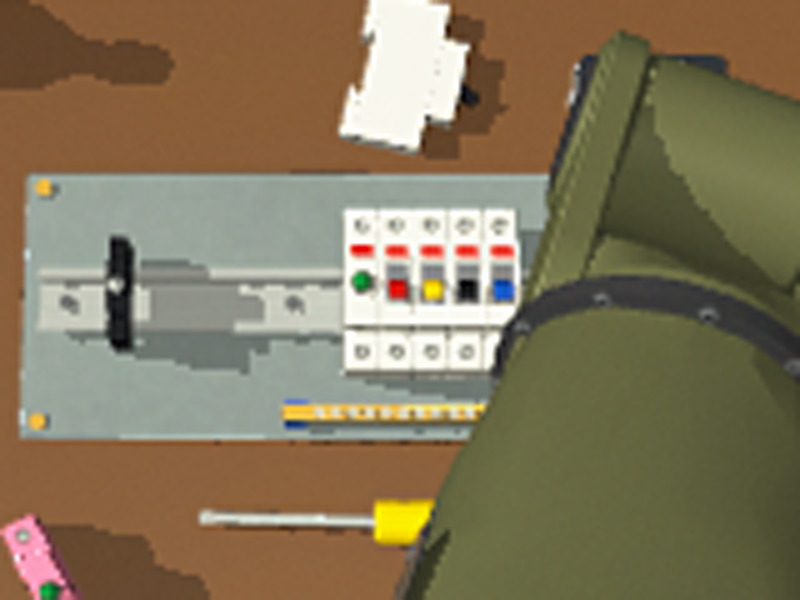

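View pics/s2.png

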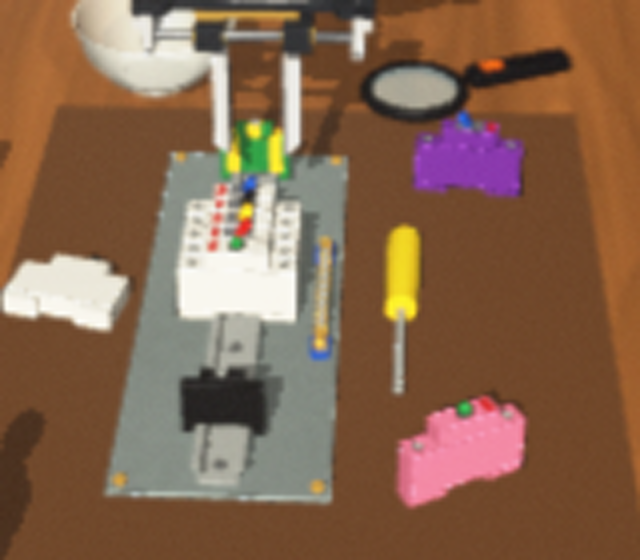

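Side view: the fingers straddle the rail symmetrically at (220,140) and (290,140) and clear both the terminal and the row. Top view: the row is unmoved. Next I descend and approach.

```bash
python3 -m handwheel '[[0.002,0.001,0.02,0],[0.002,0.001,0.038,0],[0.002,0.001,0.043,0],[0.002,0.001,0.043,0]]'
python3 -m handwheel '[[0.008,0,0,0],[0.016,0,0,0],[0.022,0,0,0],[0.026,0,0,0],[0.028,0,0,0]]'
```

```text
clock: 2.8
eef_pos: [569.8, -165.4, 40.5]
eef_rot: [-3.14, -0.001, 1.562]
wrist_force: [0.3, 0.3, 0.5]
finger_gap: 40.6
clock: 3.42
eef_pos: [570.1, -137.1, 40.6]
eef_rot: [-3.141, -0.001, 1.563]
wrist_force: [0.7, 0.7, -0.7]
finger_gap: 40.5
```

```bash
python3 -m handwheel '[[0.002,0,0.003,0],[0.004,0,0.005,0],[0.006,0,0.005,0],[0.008,0,0.005,0],[0.01,0,0.005,0]]'
python3 -m handwheel '[[0.003,0,0,0],[0.006,0,0,0],[0.009,0,0,0],[0.012,0,0,0],[0.015,0,0,0]]'
```

```text
clock: 4.05
eef_pos: [570.2, -127.3, 35.6]
eef_rot: [-3.141, -0.0, 1.563]
wrist_force: [-0.4, -3.5, -0.7]
finger_gap: 40.2
clock: 4.68
eef_pos: [570.3, -112.1, 35.7]
eef_rot: [-3.141, -0.0, 1.563]
wrist_force: [0.0, -3.4, -1.4]
finger_gap: 40.4
```

Contact is made and the train slides at about 3.5 N.

```bash
for i in 1 2 3; do :; done
python3 -m handwheel '[[0.004,0,0,0],[0.008,0,0,0],[0.012,0,0,0],[0.016,0,0,0],[0.02,0,0,0]]'
python3 -m handwheel '[[0.004,0,0,0],[0.008,0,0,0],[0.012,0,0,0],[0.016,0,0,0],[0.02,0,0,0]]'
python3 -m handwheel '[[0.004,0,0,0],[0.008,0,0,0],[0.012,0,0,0],[0.016,0,0,0],[0.02,0,0,0]]'
python3 - <<'E'
from h import *
crop("side","s3.png",220,110,320,250,4)
E
```

```text
clock: 5.3
eef_pos: [570.5, -91.8, 35.7]
eef_rot: [-3.141, -0.0, 1.563]
wrist_force: [0.7, -3.0, -1.4]
finger_gap: 40.6
clock: 5.92
eef_pos: [570.6, -71.6, 35.7]
eef_rot: [-3.141, -0.0, 1.563]
wrist_force: [0.3, -3.4, -0.4]
finger_gap: 40.1
clock: 6.55
eef_pos: [570.8, -51.3, 35.7]
eef_rot: [-3.141, -0.0, 1.563]
wrist_force: [0.0, -3.0, -1.1]
finger_gap: 40.4
```

View pics/s3.png

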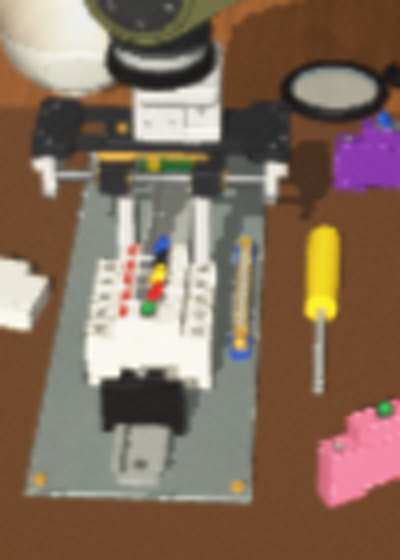

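The row moves as one train, straight on the rail, and is nearing the stop (at about (145,400) in the crop). I'll go slower now.

```bash
python3 -m handwheel '[[0.004,0,0,0],[0.008,0,0,0],[0.012,0,0,0],[0.016,0,0,0],[0.02,0,0,0]]'
python3 -m handwheel '[[0.002,0,0,0],[0.004,0,0,0],[0.006,0,0,0],[0.008,0,0,0]]'
python3 -m handwheel '[[0.001,0,0,0],[0.002,0,0,0],[0.003,0,0,0]]'
```

```text
clock: 7.22
eef_pos: [571.0, -30.6, 35.7]
eef_rot: [-3.141, -0.0, 1.563]
wrist_force: [-0.9, -4.3, -0.9]
finger_gap: 40.5
clock: 7.72
eef_pos: [571.0, -22.5, 35.6]
eef_rot: [-3.141, -0.0, 1.563]
wrist_force: [-0.3, -3.1, -1.1]
finger_gap: 40.2
clock: 8.1
eef_pos: [571.1, -19.5, 35.7]
eef_rot: [-3.141, -0.0, 1.563]
wrist_force: [0.2, -3.7, -0.1]
finger_gap: 40.5
```

```bash
python3 -m handwheel '[[0.001,0,0,0],[0.002,0,0,0]]'
python3 -m handwheel '[[0.0007,0,0,0],[0.0013,0,0,0]]'
python3 -m handwheel '[[0.0007,0,0,0],[0.0013,0,0,0]]'
```

```text
clock: 8.35
eef_pos: [571.1, -17.5, 35.7]
eef_rot: [-3.141, -0.0, 1.563]
wrist_force: [-1.0, -4.0, -0.9]
finger_gap: 40.4
clock: 8.6
eef_pos: [571.1, -16.1, 35.7]
eef_rot: [-3.141, -0.0, 1.563]
wrist_force: [-1.0, -3.6, -1.5]
finger_gap: 40.6
clock: 8.85
eef_pos: [571.1, -14.8, 35.7]
eef_rot: [-3.141, -0.0, 1.563]
wrist_force: [0.1, -2.5, -1.0]
finger_gap: 40.3
```

```bash
python3 -m handwheel '[[0.0007,0,0,0],[0.0013,0,0,0]]'
python3 -m handwheel '[[0.0007,0,0,0],[0.0013,0,0,0]]'
python3 - <<'E'
from h import *
crop("top","t4.png",200,155,300,225,7)
E
```

```text
clock: 9.1
eef_pos: [571.1, -13.4, 35.6]
eef_rot: [-3.141, -0.0, 1.563]
wrist_force: [0.5, -3.2, -0.5]
finger_gap: 40.2
clock: 9.35
eef_pos: [571.1, -12.5, 35.7]
eef_rot: [-3.141, 0.001, 1.563]
wrist_force: [-0.0, -9.5, -0.1]
finger_gap: 40.5
```

View pics/t4.png

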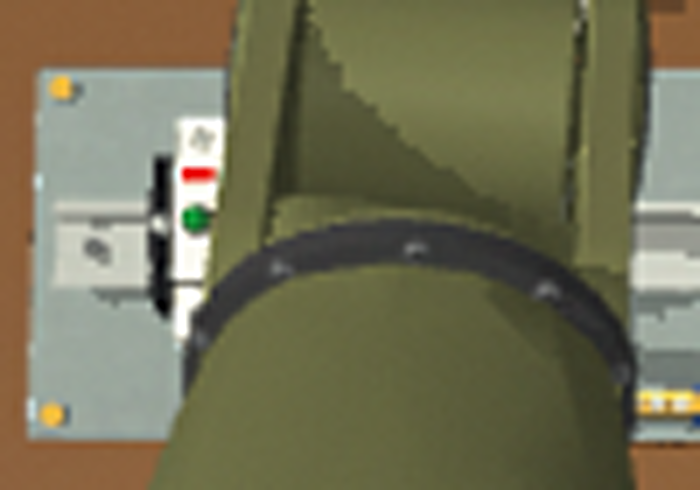

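The lamp (190,220 in the crop) is against the stop at (162,225), and the force has jumped to 9.5 N. One small extra press, then I back off and go up.

```bash
python3 -m handwheel '[[0.0007,0,0,0],[0.001,0,0,0],[0.001,0,0,0]]'
python3 -m handwheel '[[-0.002,0,0,0],[-0.008,0,0,0],[-0.02,0,0,0],[-0.035,0,0,0],[-0.035,0,0,0]]'
python3 -m handwheel '[[0,0,-0.03,0],[0,0,-0.07,0],[0,0,-0.12,0],[0,0,-0.17,0],[0,0,-0.17,0]]'
```

```text
clock: 9.78
eef_pos: [571.1, -12.5, 35.7]
eef_rot: [-3.141, 0.002, 1.562]
wrist_force: [-0.1, -11.3, -0.5]
finger_gap: 40.4
clock: 10.4
eef_pos: [570.8, -48.8, 35.8]
eef_rot: [-3.141, 0.002, 1.561]
wrist_force: [0.6, -0.2, 0.1]
finger_gap: 40.0
clock: 11.02
eef_pos: [572.2, -48.5, 209.7]
eef_rot: [3.136, 0.003, 1.561]
wrist_force: [0.3, 0.6, 0.7]
finger_gap: 40.5
```

```bash
python3 -m handwheel '[[-0.04,0,0,0],[-0.09,0,0,0],[-0.14,0,0,0],[-0.19,0,0,0],[-0.22,0,0,0]]'
python3 -m handwheel '[[0,0,0,0]]'
python3 - <<'E'
from h import *
crop("top","t5.png",195,120,355,240,5)
crop("side","s5.png",200,130,340,250,5)
E
```

```text
clock: 11.65
eef_pos: [569.4, -270.5, 208.9]
eef_rot: [3.137, 0.002, 1.559]
wrist_force: [0.6, -0.2, -0.2]
finger_gap: 40.4
clock: 11.78
eef_pos: [568.7, -271.9, 207.4]
eef_rot: [3.139, 0.001, 1.557]
wrist_force: [0.1, 0.8, -0.6]
finger_gap: 40.4
```

View pics/t5.png

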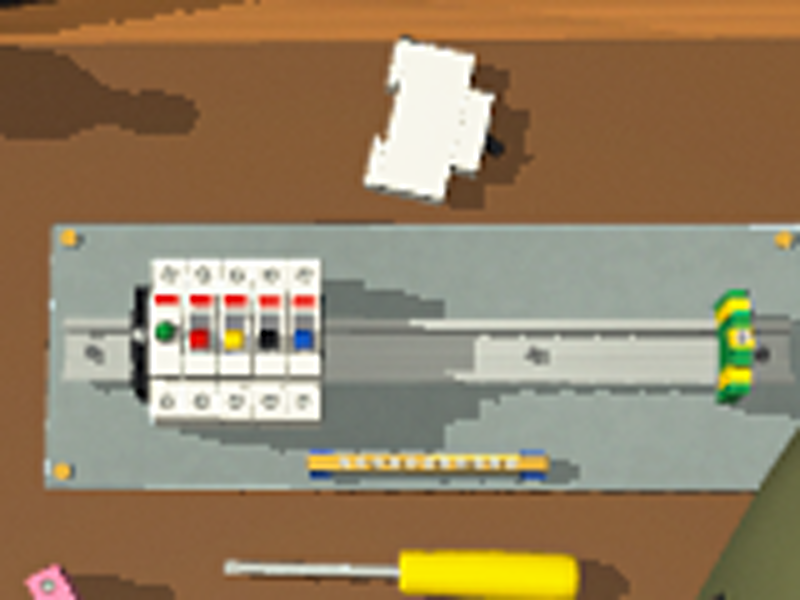

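View pics/s5.png

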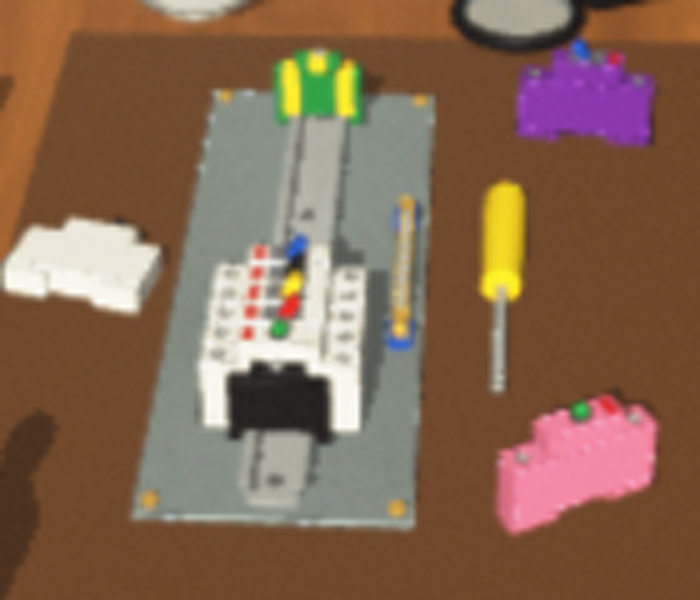

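The row (columns 151–321) is evenly spaced and flush with the black stop (135–150). Terminal, spare breaker, neutral bar and screwdriver are undisturbed.

```bash
python3 -c "
from cell import manip
print(manip.sign_off())"
```

```text
the job is handed in; nothing more can be done
None
```

I pushed the five modules along the rail as one train, about 115 mm toward +y, until they were tight against the black end stop. The job was handed in at about 12 s of the 35 s allowed.

- **Push:** Both fingertips, part open across the rail, pressed low on the flank of the end module (blue). The train slid at about 3–4 N. The force rose to about 11 N when the row met the stop, and the hand stopped moving.
- **Finish:** I backed off, lifted, and moved the hand clear. The wrist force then read near zero.
- **Last pictures:** The row is straight and flush with the stop, with no visible gaps, and its width looks the same as before the push. The earth terminal, neutral bar, screwdriver and spare breaker look undisturbed.
- **Disagreement:** The stop face came out about 2–3 mm further along than I first measured from the image. That is about the calibration error, and the rise in force confirmed contact.

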